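Set the gap of a dough roller by the drag of a thickness gauge

TASK

The dough roller was stripped for cleaning, so its lever marks can no longer be trusted: set the roller gap by feel with the T-shaped steel gauge. With the lever still open, take the gauge from its wooden rest, lower its leaf between the two rollers until the crossbar rests on the dough guides and let go; bring the lever over until the rollers lightly nip the leaf, then draw the gauge slowly straight up and judge the drag, which should be about 6 N (4 to 8 is fine; if it is not, let the leaf back down, let go and correct the lever). Then put the gauge back fully home in its rest with the lever left as set; move the lever only while the leaf stands between the rollers, never squeeze the leaf hard (25 N), and leave the other things alone.

Things in the scene. Friction and masses are not known exactly. Their poses are not given: they have to be found in the camera images.
- machine: bench dough roller, fixed: white base 160 x 290 mm, white motor housing on its left end (y +88 to +172 mm, 134 mm high), two aluminium cheeks 120 mm high at y = +-84 mm. Origin midway between the cheeks, on the worktop; x to the back, y left along the rollers, z up. Two steel rollers, 44 mm diameter, 140 mm long, along y, axes (so also the nip) 85 mm up; the gearbox keeps them from turning
- lever (a joint): angle of the gap lever (rad): 0 fully open, leaning 0.25 rad to the robot side (-x); grows to 0.47 as its top goes to the back (+x), which closes the gap. Front roller 50 mm, knob 150 mm from the hinge, so 0.01 rad closes 0.5 mm. The nip begins somewhere from 0.13 to 0.37, not known beforehand; then each 0.01 rad adds about 3 N of nip and about as much drag
- lever_knob: black ball knob, 28 mm diameter, on top of the lever, right (-y) of the right cheek at machine y = -115 mm; origin at the ball's centre, z along the lever; about 185 mm above the worktop, free all round and above; can be pinched from above by its two y sides or pushed
- front_roller: front (robot side) steel roller, 44 mm diameter, 140 mm long, carried by the lever; origin at the middle of its axis, y along the axis
- gauge: T-shaped steel thickness gauge, 140 mm high, 0.22 to 0.38 kg. Leaf 6 mm (x) x 50 mm (y), z 0 to 80 mm, its lowest 4 mm thinned; crossbar 30 x 100 x 10 mm, z 80 to 90; black grip 18 (x) x 30 (y) mm, z 90 to 140, to be held by its y sides. Origin at the leaf's lower end, z up: 51 mm above the worktop when the crossbar lies on the dough guides, 8 mm when in the rest
- gauge_tip (a point): middle of the lower end of the gauge's leaf (the gauge's origin). Friction of the steel leaf on each roller is 0.4 to 0.6, so in a straight pull the drag of both rollers together about equals the nip; a push of the leaf towards the front roller (-x) adds about half of itself to the drag, a push to the back takes as much off
- gauge_grip (a point): middle of the gauge's grip, 118 mm above its lower end: the point to hold
- rest: wooden rest for the gauge, fixed: block 56 (x) x 100 (y) x 88 mm high on a 6 mm thick foot 72 x 116 mm, with an upright slot 12 mm (x) x 56 mm (y), 82 mm deep; origin under its centre; the gauge stands in it with its leaf in the slot, its crossbar along y on the block's top
- amber_bowl: bystander: amber glass bowl, 111 mm wide, 45 mm high, at the right front; origin under its centre
- bean_tin: bystander: round food tin, 75 mm wide, 58 mm high, at the back left; origin under its centre
- egg_cup: bystander: white egg cup, 49 mm wide, 63 mm high, in front; origin under its centre
- feed (a point): point of the machine (x -8, y 0, z 131 mm) where the leaf is lowered: level with the tops of the two slippery white plastic dough guides, 6 mm plates along x at y = +-40 mm over the rollers, on which the gauge's crossbar comes to rest; axes as the machine's. With the lever open the gap here is 10 to 25 mm wide (x)
- rear_mount (a point): nominal middle of the rear roller's axis (machine x +25, z 85 mm); the roller truly stands up to 6 mm nearer or farther (x), different each time and not measured. It is carried on springs: once the leaf is nipped between the rollers, each further 1 mm that the front roller closes adds about 6 N of nip
- lever_axis (a point): point on the lever's hinge axis (machine x -25, y -115, z 35 mm, the axis along y), right below the knob when the lever is upright. A steady friction of 1.2 Nm (8 N at the knob) holds the lever where it is left; nipping the leaf adds about 0.33 N at the knob per 1 N of nip
Mind the look-alikes: they are no part of the job. There is more than one size of the gauge; the job needs the larger.

How it is judged:
By the outcome, as a careful person would: the job done as asked, in the order asked, and still so for the second after the job is handed in, with the robot touching nothing.
It also fails if it takes over 72 s, if anything falls off the work surface, if the arm or the gripper's body presses on something with over 40 N, if the wrist force passes 120 N, or if a joint passes its speed limit or range.

ROBOT

A 6-joint arm with a two-finger parallel gripper is mounted at the origin on a cart in front of the work surface, level with it; the furniture and walls round the work are solid. World frame = base frame: x ahead of the robot, y to its left, z up, the work surface at z = 0. Lengths are in m, angles in rad, forces in N, time in s.
With the tool pointing down it reaches from about 0.35 to 0.85 m from the base axis. Payload 8.1 kg.
Tool frame: the origin (TCP) lies midway between the tips of the shut fingers; the grasp point (between the pads) lies 19 mm behind it; z points along the fingers, y is the line along which they close (so a half turn about z gives the same grasp; the last joint's range is limited). The gripper opens to 93 mm and grips with 3 to 60 N. Pads are 15 mm wide; open, the fingers measure 128 mm over their backs; the gripper's body (75 mm by 188 mm) begins 65 mm behind the grasp point.
Start: joints at [-1.386, 0.13, 1.488, -0, 1.523, -0.085], TCP at [0.16, -0.578, 0.219] pointing down, gripper open.
Joint ranges: [-2.96, 2.96], [-0.89, 2.26], [0.02, 2.5], [-1.34, 4.48], [0, 2.73], [-2.66, 2.66]. Speed limits (rad/s): [2.39, 2.39, 2.79, 3.14, 3.14, 3.14].

INTERFACE

Orientations are given as a rotation vector (axis times angle).
In Python, from station import readout, optics, ticket gives the robot as it stands.
- The arm moves only by the shell command python3 -m inch 'ROWS' [FORCE]. ROWS is JSON, a list of rows, each a list of 5 numbers: the shift along the tool's x, y, z in mm, then the turn about the tool's z in rad, then the opening, from -1 (shut) to 1 (fully open). In form: [[tx, ty, tz, turn, fingers], ...]. A call has 1 to 10 rows; each row is the pose to reach, as a shift and turn from the pose commanded when the call began, along the tool's axes at that moment; what a row does not reach only later rows make up. A row lasts 1/10 s, in which the tool goes at most 50 mm and 8.59 degrees, less where a joint would pass 70% of its speed; a pose out of reach is approached as far as the arm can. A call with a gripper value outside its range is refused whole. The fingers move at their own pace and stop on an object; FORCE is the grip in N (left out, the last holds). Time passes only in rows, so rows that repeat a pose let the fingers close. It gives the time, the measured TCP pose, the force, the opening and the grip force at its end, in the units of the state.
- readout.get_state(): the state, without advancing time (a new reading comes with each control period).
- optics.read_camera(name): name is "side" or "top" or "wrist"; returns (picture, depth): 400x640x3 uint8, red, green, blue; 400x640 float32, m along the optical axis (not along the pixel's ray), 0 where there is no reading.
- optics.camera_model(name): a dict with "fov_y" (degrees; the focal length in pixels is half the picture's height over the tangent of half this angle, whatever the lens; pixels are square), "cx", "cy" (the principal point, pixels), "distortion" ([k1, k2, p1, p2, k3] as OpenCV has them; the pictures are not rectified), "R" (3x3) and "t" (3): a world point X has camera coordinates R X + t; the wrist camera has in their place "T_tool_cam" (4x4, takes a point from camera to tool coordinates, whose origin is the TCP and whose axes are the flange's). Camera axes: x right, y down, z forward; pixel columns grow to the right and rows downward; lengths in m; the calibration is good to about 2 mm. A picture is of the moment at which its call begins: read the wrist's pose just before it. camera_model takes no time and is no camera call.
- ticket.hand_in(): hands the job in; it is judged then, once.
The state is a dict: "time": time; "joint_pos": joint angles; "qvel": joint speeds; "effort": joint torques, N m; "tool_pos": TCP position; "ee_rot": TCP orientation; "force": force on the tool from outside, world axes, zero at the start; "torque": the same for the moment, N m; "opening": finger opening in m; "finger_force": force on a finger pad.
Only numpy, scipy, OpenCV 4.12 (cv2) and the standard library are available. Lean on these libraries where they do the work, as an engineer would, in place of code of your own. Each camera call takes 0.05 s, during which the arm holds its last target. There are 200 camera calls.

## Working session

There is one attempt and no reset: what is moved stays moved. The work goes in short steps, Python scripts to look and compute and a shell command to move; the robot and the scene stay as the last step left them, time stands still between calls to the robot, and variables do not carry over. Pictures are saved under pics/ and viewed, at most 10 in all, crops included, and the job is handed in when it is done.

```bash
ls; mkdir -p pics; cat > h.py <<'E'
import numpy as np, cv2
from station import readout, optics, ticket
def cam(n):
    m=optics.camera_model(n); f=200/np.tan(np.radians(m["fov_y"])/2)
    K=np.array([[f,0,m["cx"]],[0,f,m["cy"]],[0,0,1]]); return m,K,np.array(m["distortion"],float)
def pose(n,st=None):
    m,K,D=cam(n)
    if n=="wrist":
        T=np.eye(4); T[:3,:3]=cv2.Rodrigues(np.array(st["ee_rot"],float))[0]; T[:3,3]=st["tool_pos"]
        T=T@np.array(m["T_tool_cam"]); return K,D,T[:3,:3],T[:3,3]
    R=np.array(m["R"]); return K,D,R.T,-R.T@np.array(m["t"])
def rays(P,uv):
    K,D,R,c=P; u=cv2.undistortPoints(np.array(uv,float).reshape(-1,1,2),K,D).reshape(-1,2)
    return c,np.c_[u,np.ones(len(u))]@R.T
def onz(P,uv,z):
    c,d=rays(P,uv); return c+d*((z-c[2])/d[:,2])[:,None]
def cloud(P,dep):
    v,u=np.mgrid[:400,:640]; c,d=rays(P,np.c_[u.ravel(),v.ravel()])
    return (c+d*dep.ravel()[:,None]).reshape(400,640,3)
E
python3 - <<'E'
from h import *
for n in("side","top","wrist"):
    st=readout.get_state(); p,d=optics.read_camera(n); np.savez(f"{n}0.npz",p=p,d=d,r=st["ee_rot"],t=st["tool_pos"])
    cv2.imwrite(f"pics/{n}0.png",p[:,:,::-1])
    P=pose(n,st); print(n,P[3].round(3),P[2][:,2].round(2))
print(st)
E
```

```text
pics
side [ 0.608 -0.532  0.959] [-0.12  0.51 -0.85]
top [ 0.269 -0.014  1.438] [ 0.15 -0.01 -0.99]
wrist [ 0.231 -0.558  0.383] [-0.26 -0.07 -0.96]
{'time': 0.1, 'joint_pos': array([-1.38641963e+00,  1.31093036e-01,  1.48909308e+00,  8.76079894e-06,
        1.52299841e+00, -8.53539233e-02]), 'qvel': array([-0.00134356, -0.00241589, -0.00230162, -0.00067598, -0.00126585,
        0.00086675]), 'effort': array([ 1.19492477e-03, -5.61343610e+01, -4.93093586e+01,  7.69372797e-02,
        2.91211187e-02, -5.19799005e-05]), 'tool_pos': array([ 0.15984645, -0.57781947,  0.21773038]), 'ee_rot': array([-3.11148944e+00, -4.22194149e-01,  1.09968612e-04]), 'force': array([-0.22362747,  0.37660915,  0.44941463]), 'torque': array([ 0.02496671, -0.01091689,  0.02925122]), 'finger_force': 0.0, 'opening': 0.09296172253140811}
```

View pics/top0.png

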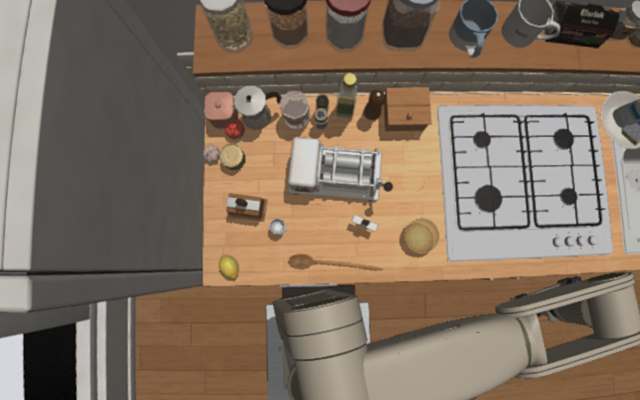

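View pics/side0.png

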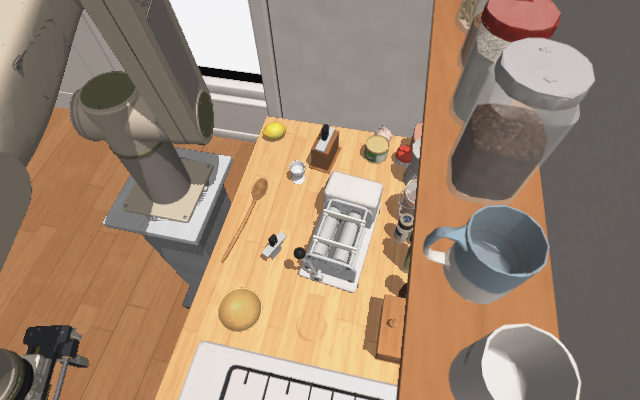

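The top view shows the machine at about (340,170) and the lever knob at (388,186). Two things could be the gauge: the T in the dark wooden rest at top (245,206) / side (325,145), and a small T without a block at top (365,223) / side (273,243). By the description it should be the one in the rest, so I'll check that in a close crop.

```bash
python3 - <<'E'
from h import *
ims=[]
for n,(x0,y0,w,h) in(("top",(210,130,200,120)),("side",(220,110,200,190))):
    z=np.load(f"{n}0.npz"); ims.append(cv2.resize(z["p"][y0:y0+h,x0:x0+w,::-1],None,fx=3 if n=="top" else 1.9,fy=3 if n=="top" else 1.9,interpolation=cv2.INTER_CUBIC))
W=600
cv2.imwrite("pics/c1.png",np.vstack([cv2.copyMakeBorder(i,0,0,0,W-i.shape[1],0) for i in ims])[:600] if 0 else ims[0]); cv2.imwrite("pics/c2.png",cv2.resize(ims[1],None,fx=1.6,fy=1.6))
for n in("top","side"):
    z=np.load(f"{n}0.npz");C=cloud(pose(n),z["d"])
    pts=dict(top=[(239,203),(246,200),(258,210),(365,223),(388,186),(278,228),(420,237),(232,156),(350,152),(350,168),(350,185),(305,165)],side=[(325,132),(330,150),(273,240),(299,253),(297,170),(240,310),(376,150),(350,185)])[n]
    for u,v in pts: print(n,u,v,C[v,u].round(3))
E
```

```text
top 239 203 [0.45  0.214 0.151]
top 246 200 [0.466 0.202 0.1  ]
top 258 210 [0.435 0.167 0.097]
top 365 223 [ 0.388 -0.149  0.106]
top 388 186 [ 0.482 -0.208  0.198]
top 278 228 [0.385 0.113 0.038]
top 420 237 [ 0.348 -0.332  0.009]
top 232 156 [0.611 0.253 0.062]
top 350 152 [ 0.625 -0.119  0.024]
top 350 168 [ 0.557 -0.112  0.095]
top 350 185 [ 0.504 -0.109  0.1  ]
top 305 165 [0.561 0.023 0.133]
side 325 132 [0.458 0.201 0.138]
side 330 150 [0.478 0.18  0.086]
side 273 240 [ 0.396 -0.155  0.105]
side 299 253 [ 0.484 -0.214  0.194]
side 297 170 [0.386 0.123 0.034]
side 240 310 [ 0.342 -0.322  0.005]
side 376 150 [0.615 0.234 0.055]
side 350 185 [0.562 0.031 0.136]
```

View pics/c1.png

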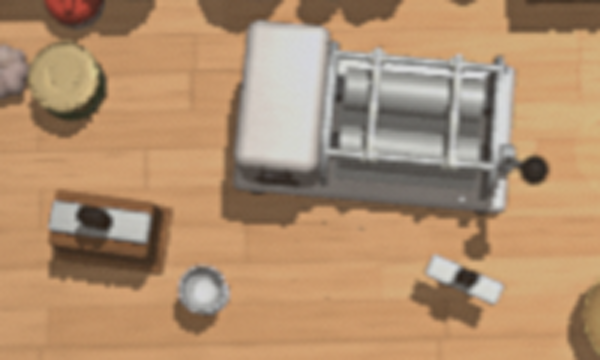

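View pics/c2.png

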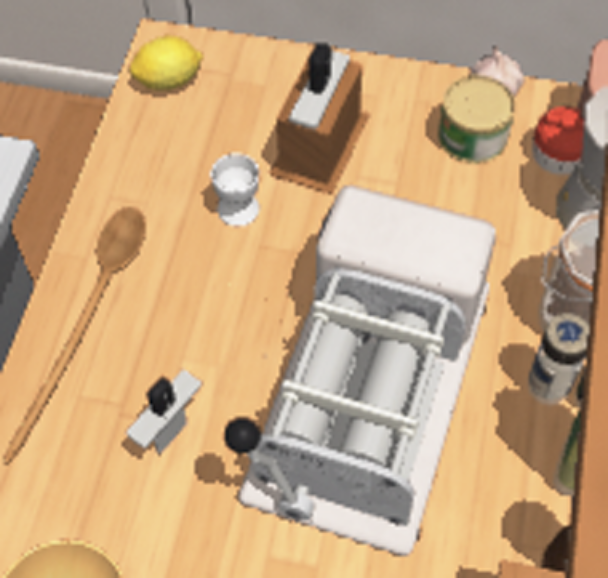

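Both crops show that the T in the wooden rest has a crossbar about 100 mm long, spanning the block. The free-standing T at top (365,223) is clearly smaller (about 75 mm) and only 105 mm high. I'll use the one in the rest and measure the rest and the machine from the clouds.

```bash
cat >> h.py <<'E'
def box(C,p,lo,hi,f=None):
    m=np.all((C>lo)&(C<hi),axis=2)
    if f is not None: m&=f(p.astype(int))
    n,l,s,_=cv2.connectedComponentsWithStats(m.astype(np.uint8))
    if n<2: return None
    q=C[l==1+np.argmax(s[1:,4])]; r=cv2.minAreaRect((q[:,:2]*1000).astype(np.float32))
    return len(q),np.round(r[0],1),np.round(r[1],1),round(r[2],2),q[:,2].mean().round(4),np.median(q,0).round(4)
E
python3 - <<'E'
from h import *
for n in("top","side"):
    z=np.load(f"{n}0.npz");p=z["p"];C=cloud(pose(n),z["d"])
    print(n,"table z",np.median(C[(C[...,2]<.02)&(C[...,2]>-.02)][:,2]))
    print("crossbar",box(C,p,(.38,.1,.09),(.52,.27,.106),lambda q:q.min(2)>120))
    print("housing",box(C,p,(.4,-.05,.126),(.7,.12,.142),lambda q:q.min(2)>120))
    print("knob",box(C,p,(.43,-.25,.15),(.54,-.15,.22),lambda q:q.max(2)<70))
    print("grip",box(C,p,(.38,.1,.12),(.52,.27,.17),lambda q:q.max(2)<90))
    print("small",box(C,p,(.33,-.2,.02),(.44,-.1,.13)))
E
```

```text
top table z 0.004219887332552075
crossbar (123, array([451.7, 183.4]), array([41.2, 29.3]), 81.17, np.float64(0.0991), array([0.4506, 0.1812, 0.0992]))
housing (1297, array([573.7,  24. ]), array([ 84.1, 146.1]), 82.64, np.float64(0.1349), array([0.5705, 0.0253, 0.135 ]))
knob (49, array([ 481.8, -207.6]), array([19.6, 20. ]), 26.87, np.float64(0.1937), array([ 0.4815, -0.207 ,  0.1941]))
grip (62, array([454.4, 210.5]), array([26.3, 16.2]), 84.02, np.float64(0.1444), array([0.4534, 0.2092, 0.147 ]))
small (195, array([ 392. , -151.4]), array([75.5, 23.7]), 64.45, np.float64(0.0783), array([ 0.3907, -0.149 ,  0.0728]))
side table z 0.0011298578398911685
crossbar (171, array([455.9, 213.3]), array([100.2,  28.9]), 79.93, np.float64(0.098), array([0.459 , 0.1941, 0.0981]))
housing (1353, array([572.2,  26.9]), array([ 83.5, 146.1]), 83.93, np.float64(0.1336), array([0.5735, 0.0229, 0.1339]))
knob (98, array([ 482.9, -210. ]), array([22.2, 24.1]), 71.66, np.float64(0.1897), array([ 0.4846, -0.2124,  0.1903]))
grip (74, array([456.7, 211.4]), array([27.6, 15.5]), 86.4, np.float64(0.1395), array([0.4574, 0.2052, 0.1427]))
small (323, array([ 391.7, -149.9]), array([78.2, 24.5]), 64.29, np.float64(0.0726), array([ 0.3933, -0.155 ,  0.0706]))
```

```bash
python3 -m inch '[[0,0,-60,0,1],[40,-25,-60,0,1],[80,-50,-60,0,1],[120,-75,-60,0,1],[165,-100,-60,0,1],[205,-125,-60,0,1],[245,-150,-60,0.1,1],[285,-175,-60,0.2,1],[325,-200,-60,0.3,1],[325,-200,-60,0.41,1]]'
```

```text
time: 1.15
tool_pos: [0.423, -0.2944, 0.2784]
ee_rot: [-3.132, 0.217, -0.001]
force: [-0.1, -0.5, 0.1]
opening: 0.0927
finger_force: 0.0
```

```bash
python3 -m inch '[[12,-50,-30,0,1],[25,-100,-30,0,1],[40,-150,-30,0,1],[53,-199,-30,0,1],[53,-199,-30,0,1],[53,-199,-30,0,1]]'; python3 - <<'E'
from h import *
st=readout.get_state(); p,d=optics.read_camera("wrist"); np.savez("w1.npz",p=p,d=d,r=st["ee_rot"],t=st["tool_pos"]); cv2.imwrite("pics/w1.png",p[:,:,::-1]); print(st["tool_pos"],st["ee_rot"],st["force"])
E
```

```text
time: 1.75
tool_pos: [0.5005, -0.1075, 0.3083]
ee_rot: [-3.134, 0.214, 0.001]
force: [1.2, -1.0, 0.1]
opening: 0.0928
finger_force: 0.0
[ 0.50053213 -0.10745435  0.30830639] [-3.13403572e+00  2.14208702e-01  9.40554121e-04] [ 1.16345133 -1.00359801  0.12011188]
```

View pics/w1.png

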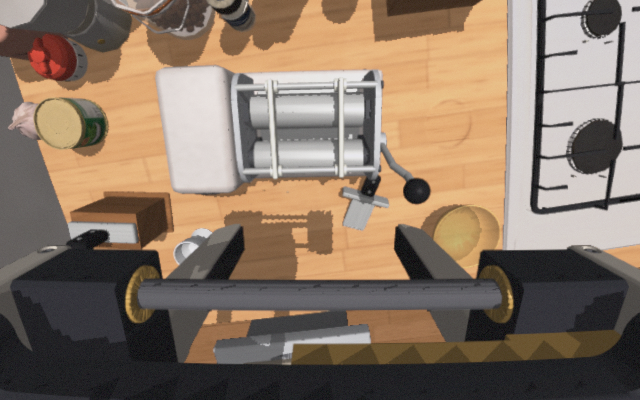

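The wrist view shows the machine: rollers at (305,110) and (305,155), guides at columns 272 and 341, and the knob at (417,190). The small gauge is at (363,205), and the rest with the gauge at (110,228). Next I'll measure the guides and both rollers from depth.

```bash
python3 - <<'E'
from h import *
z=np.load("w1.npz");p=z["p"];C=cloud(pose("wrist",dict(ee_rot=z["r"],tool_pos=z["t"])),z["d"])
print("table",np.median(C[(abs(C[...,2])<.02)][:,2]))
H=box(C,p,(.4,-.05,.128),(.7,.12,.142),lambda q:q.min(2)>120);print("housing",H)
print("crossbar",box(C,p,(.38,.1,.088),(.52,.29,.106),lambda q:q.min(2)>110))
print("knob",box(C,p,(.43,-.25,.15),(.54,-.15,.22),lambda q:q.max(2)<70))
# roller profile in machine frame
yaw=np.radians(-6.8);o=np.array([.557,-.1035]);R=np.array([[np.cos(yaw),-np.sin(yaw)],[np.sin(yaw),np.cos(yaw)]])
M=C.copy();M[...,:2]=(C[...,:2]-o)@R
for lo,hi in((-.06,-.05),(-.03,-.01),(.01,.03),(.05,.06)):
    m=(M[...,1]>lo)&(M[...,1]<hi)&(abs(M[...,0])<.07)&(M[...,2]>.086)&(M[...,2]<.112);q=M[m]
    for s in(-1,1):
        k=q[(q[:,0]*s>0)];
        if len(k)<20: continue
        # circle fit radius .022
        from scipy.optimize import least_squares
        r=least_squares(lambda a:np.hypot(k[:,0]-a[0],k[:,2]-a[1])-.022,[s*.03,.085],loss="soft_l1",f_scale=.001);print(lo,s,len(k),r.x.round(4),np.abs(r.fun).mean().round(4))
g=(M[...,2]>.124)&(M[...,2]<.138)&(abs(M[...,0])<.06)&(abs(M[...,1])<.06);q=M[g]
for s in(-1,1):
    k=q[q[:,1]*s>0];print("guide",len(k),k.mean(0).round(4),np.polyfit(k[:,0],k[:,1],1).round(4),k[:,0].min(),k[:,0].max())
E
```

```text
table 0.00013426030351948448
housing (8209, array([572.1,  29.1]), array([ 79.9, 144.7]), 83.61, np.float64(0.133), array([0.5768, 0.0265, 0.1332]))
crossbar (939, array([454.1, 214.5]), array([100. ,  33.3]), 79.07, np.float64(0.0972), array([0.46  , 0.1989, 0.0974]))
knob (513, array([ 484.2, -204.9]), array([23.1, 24.8]), 38.43, np.float64(0.1894), array([ 0.4856, -0.2035,  0.1902]))
-0.06 -1 215 [-0.0372  0.0826] 0.001
-0.06 1 286 [0.0212 0.0845] 0.0005
-0.03 -1 415 [-0.0375  0.0827] 0.0006
-0.03 1 561 [0.0214 0.0843] 0.0006
0.01 -1 402 [-0.0377  0.0828] 0.0005
0.01 1 561 [0.0211 0.0844] 0.0006
0.05 -1 173 [-0.0376  0.0827] 0.001
0.05 1 256 [0.0207 0.0844] 0.0005
guide 591 [ 0.0018 -0.0358  0.1298] [ 0.0013 -0.0358] -0.0559045554796375 0.056473264769997304
guide 565 [0.0017 0.0432 0.1298] [-0.0066  0.0432] -0.056795918526318136 0.05590681284119076
```

```bash
python3 -m inch '[[-16,-44,8,0,1],[-32,-88,16,0,1],[-48,-132,25,0,1],[-64,-176,33,0,1],[-80,-220,41,0,1],[-97,-265,50,0.047,1],[-113,-309,58,0.047,1],[-113,-309,58,0.047,1],[-113,-309,58,0.047,1],[-113,-309,58,0.047,1]]'; python3 - <<'E'
from h import *
st=readout.get_state(); p,d=optics.read_camera("wrist"); np.savez("w2.npz",p=p,d=d,r=st["ee_rot"],t=st["tool_pos"]); cv2.imwrite("pics/w2.png",p[:,:,::-1])
C=cloud(pose("wrist",st),d)
print("crossbar",box(C,p,(.38,.1,.093),(.52,.29,.103),lambda q:q.min(2)>110))
print("block",box(C,p,(.38,.1,.083),(.52,.29,.0925),lambda q:q[...,0]-q[...,2]>30))
print("griptop",box(C,p,(.38,.1,.142),(.52,.27,.155),lambda q:q.max(2)<90))
print("grip",box(C,p,(.38,.1,.11),(.52,.27,.155),lambda q:q.max(2)<90))
E
```

```text
time: 2.8
tool_pos: [0.4323, 0.2106, 0.2508]
ee_rot: [3.127, -0.297, 0.001]
force: [0.8, 0.4, -0.5]
opening: 0.0928
finger_force: 0.0
crossbar (1839, array([455.3, 215.6]), array([99.8, 30.1]), 80.84, np.float64(0.0973), array([0.458 , 0.2087, 0.0974]))
block (1122, array([476.4, 212.5]), array([99.9, 13.7]), 81.04, np.float64(0.0875), array([0.4763, 0.2117, 0.0875]))
griptop (468, array([455.5, 214.9]), array([27.5, 17.4]), 79.36, np.float64(0.1459), array([0.456 , 0.2152, 0.1462]))
grip (598, array([455.5, 215.4]), array([28.9, 18. ]), 79.08, np.float64(0.1428), array([0.4575, 0.2144, 0.1457]))
```

View pics/w2.png

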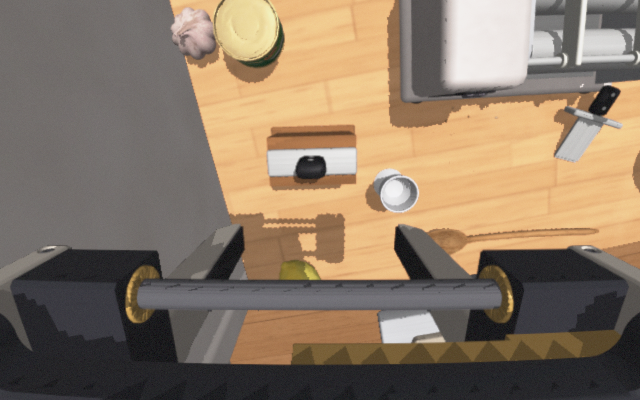

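The crossbar sits on the block at (312,163), with the grip at (311,168). The egg cup at (397,190) is clear. Now I'll go over the grip, then straight down and close.

```bash
python3 -m inch '[[22,-8,0,-0.029,1],[22,-8,0,-0.029,1],[22,-8,45,-0.029,1],[22,-8,90,-0.029,1],[22,-8,120,-0.029,1],[22,-8,135,-0.029,1],[22,-8,143,-0.029,1],[22,-8,143,-0.029,1],[22,-8,143,-0.029,1]]' 30; python3 -c "
from h import *
print({k:np.round(v,4) for k,v in readout.get_state().items() if k in('tool_pos','ee_rot','force','joint_pos')})"
```

```text
time: 3.75
tool_pos: [0.4558, 0.2165, 0.1095]
ee_rot: [-3.131, 0.249, -0.004]
force: [1.0, -0.7, -0.6]
opening: 0.0928
finger_force: 0.0
{'joint_pos': array([ 0.3417, -0.0508,  1.8777, -0.    ,  1.3121,  2.0711]), 'tool_pos': array([0.4558, 0.2165, 0.1095]), 'ee_rot': array([-3.1306,  0.2488, -0.0038]), 'force': array([ 0.9893, -0.6786, -0.6341])}
```

```bash
python3 -m inch '[[0,0,0,0,-1],[0,0,0,0,-1],[0,0,0,0,-1],[0,0,0,0,-1],[0,0,0,0,-1],[0,0,0,0,-1]]' 30; python3 -m inch '[[0,0,0,0,-1],[0,0,0,0,-1]]'
```

```text
time: 4.35
tool_pos: [0.4545, 0.2163, 0.1076]
ee_rot: [3.132, -0.248, -0.0]
force: [0.1, 0.6, 0.3]
opening: 0.0496
finger_force: 0.0
time: 4.55
tool_pos: [0.4545, 0.2162, 0.1076]
ee_rot: [3.132, -0.248, -0.0]
force: [-0.7, 0.1, -0.2]
opening: 0.0335
finger_force: 0.0
```

```bash
python3 -m inch '[[0,0,0,0,-1],[0,0,0,0,-1],[0,0,0,0,-1],[0,0,0,0,-1]]' 30; python3 -m inch '[[0,0,-5,0,-1],[0,0,-10,0,-1],[0,0,-20,0,-1],[0,0,-30,0,-1],[0,0,-30,0,-1],[0,0,-30,0,-1]]'
```

```text
time: 4.95
tool_pos: [0.4545, 0.2162, 0.1076]
ee_rot: [3.132, -0.248, -0.0]
force: [-0.7, -1.4, 0.3]
opening: 0.0298
finger_force: 30.0
time: 5.55
tool_pos: [0.455, 0.2165, 0.1383]
ee_rot: [-3.131, 0.248, -0.002]
force: [0.1, -0.5, -3.8]
opening: 0.0299
finger_force: 30.0
```

```bash
python3 -m inch '[[0,0,-30,0,-1],[0,0,-65,0,-1],[0,0,-100,0,-1],[0,0,-132,0,-1],[10,20,-132,0,-1],[29,60,-132,0,-1],[48,100,-132,0,-1],[67,140,-132,0,-1],[86,180,-132,0,-1],[106,220,-132,-0.02,-1]]'; python3 -m inch '[[17,36,0,-0.023,-1],[32,66,0,-0.023,-1],[37,76,0,-0.023,-1],[37,76,0,-0.023,-1],[37,76,0,-0.023,-1],[37,76,0,-0.023,-1]]'
python3 - <<'E'
from h import *
st=readout.get_state(); print(np.round(st["tool_pos"],4),np.round(st["ee_rot"],4),2*np.arctan2(st["ee_rot"][1],st["ee_rot"][0]))
for n in("top","side","wrist"):
    p,d=optics.read_camera(n); np.savez(f"{n}3.npz",p=p,d=d,r=st["ee_rot"],t=st["tool_pos"])
p=np.load("side3.npz")["p"][100:300,220:420,::-1];cv2.imwrite("pics/s3.png",cv2.resize(p,None,fx=3,fy=3,interpolation=cv2.INTER_CUBIC))
E
```

```text
time: 6.55
tool_pos: [0.5245, -0.0194, 0.2692]
ee_rot: [-3.134, 0.217, 0.001]
force: [0.3, 0.4, -3.8]
opening: 0.0298
finger_force: 30.0
time: 7.15
tool_pos: [0.5505, -0.0966, 0.2696]
ee_rot: [-3.136, 0.179, 0.0]
force: [0.4, -0.3, -3.5]
opening: 0.0299
finger_force: 30.0
[ 0.5505 -0.0966  0.2696] [-3.136e+00  1.786e-01  5.000e-04] 6.169407843101686
```

View pics/s3.png

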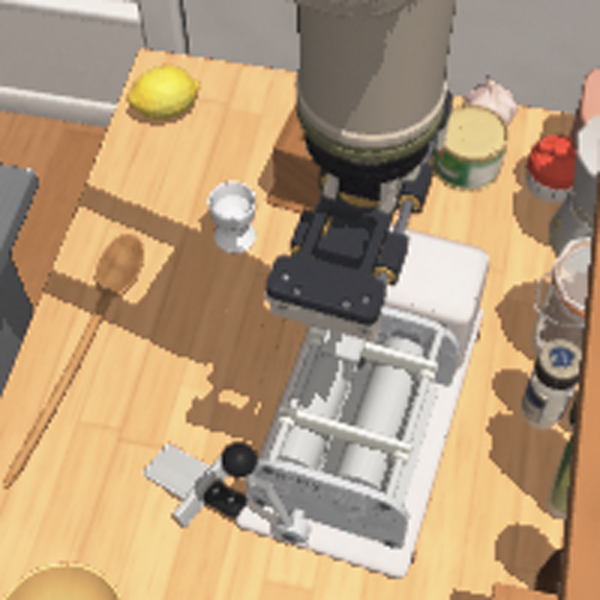

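The side crop shows the gauge held over the gap with its leaf at about (347,345). The small spare gauge now lies on the worktop at (190,480). My arm never came within 15 cm of it, so it toppled by itself; I'll leave it. Next I'll check the leaf's x against the rollers in one and the same camera.

```bash
python3 - <<'E'
from h import *
from scipy.optimize import least_squares
yaw=np.radians(-6.6);o=np.array([.5574,-.0998]);R=np.array([[np.cos(yaw),-np.sin(yaw)],[np.sin(yaw),np.cos(yaw)]])
print("tcp in machine",(np.array([.5505,-.0966])-o)@R)
for n in("side","top","wrist"):
    z=np.load(f"{n}3.npz");st=dict(ee_rot=z["r"],tool_pos=z["t"]);C=cloud(pose(n,st),z["d"]);M=C.copy();M[...,:2]=(C[...,:2]-o)@R
    m=(abs(M[...,0]+.008)<.02)&(abs(M[...,1])<.04)&(M[...,2]>.165)&(M[...,2]<.238);q=M[m]
    if len(q): print(n,"leaf",len(q),q.mean(0).round(4),q.min(0).round(4),q.max(0).round(4))
    for s in(-1,1):
        k=M[(M[...,0]*s>0)&(abs(M[...,0])<.07)&(abs(M[...,1])<.07)&(M[...,2]>.086)&(M[...,2]<.112)]
        if len(k)>20:
            r=least_squares(lambda a:np.hypot(k[:,0]-a[0],k[:,2]-a[1])-.022,[s*.03,.085],loss="soft_l1",f_scale=.001);print(n,s,len(k),r.x.round(4))
z=np.load("side3.npz");C=cloud(pose("side"),z["d"]);C0=cloud(pose("side"),np.load("side0.npz")["d"])
E
```

```text
tcp in machine [-0.00722207  0.00238573]
side leaf 20 [-0.0057 -0.021   0.1895] [-0.009  -0.0231  0.1781] [-0.0033 -0.0144  0.2078]
side -1 402 [-0.0376  0.0837]
side 1 634 [0.0216 0.0852]
top leaf 37 [-0.0078  0.0002  0.189 ] [-0.0099 -0.0237  0.1715] [-0.0067  0.0246  0.2057]
top -1 463 [-0.0363  0.085 ]
top 1 229 [0.0235 0.0872]
wrist leaf 752 [-0.0034  0.0035  0.1968] [-0.0046 -0.0215  0.1765] [-0.0028  0.0282  0.2152]
wrist -1 1493 [-0.038   0.0826]
wrist 1 3775 [0.0216 0.0839]
```

```bash
python3 -m inch '[[-2,2,0,0,-1],[-2,2,25,0,-1],[-2,2,40,0,-1],[-2,2,52,0,-1],[-2,2,64,0,-1],[-2,2,76,0,-1],[-2,2,88,0,-1],[-2,2,100,0,-1],[-2,2,108,0,-1],[-2,2,108,0,-1]]'; python3 -m inch '[[0,0,4,0,-1],[0,0,7,0,-1],[0,0,9,0,-1],[0,0,9,0,-1],[0,0,9,0,-1]]'
```

```text
time: 8.3
tool_pos: [0.5476, -0.0996, 0.1599]
ee_rot: [-3.136, 0.181, 0.004]
force: [-0.2, -0.4, -3.3]
opening: 0.0297
finger_force: 30.0
time: 8.8
tool_pos: [0.5487, -0.0999, 0.1529]
ee_rot: [3.136, -0.181, 0.001]
force: [-0.5, 0.1, -3.6]
opening: 0.0298
finger_force: 30.0
```

```bash
python3 -m inch '[[0,0,1,0,-1],[0,0,2,0,-1],[0,0,2,0,-1],[0,0,2,0,-1]]';  python3 -m inch '[[0,0,0.5,0,-1],[0,0,1,0,-1],[0,0,1,0,-1]]'
```

```text
time: 9.2
tool_pos: [0.5485, -0.0998, 0.1506]
ee_rot: [-3.136, 0.181, -0.0]
force: [-0.2, 0.4, -3.9]
opening: 0.0297
finger_force: 30.0
time: 9.5
tool_pos: [0.5492, -0.1, 0.1506]
ee_rot: [3.136, -0.181, 0.003]
force: [-0.7, -0.6, 4.3]
opening: 0.0298
finger_force: 30.0
```

```bash
python3 -m inch '[[0,0,0,0,0.4],[0,0,0,0,0.4],[0,0,0,0,0.4],[0,0,0,0,0.4],[0,0,0,0,0.4],[0,0,-20,0,0.4],[0,0,-45,0,0.4],[0,0,-90,0,0.4],[0,0,-110,0,0.4],[0,0,-110,0,0.4]]'
python3 - <<'E'
from h import *
st=readout.get_state();print(st["tool_pos"],st["ee_rot"])
yaw=np.radians(-6.6);o=np.array([.5574,-.0998]);R=np.array([[np.cos(yaw),-np.sin(yaw)],[np.sin(yaw),np.cos(yaw)]])
for n in("wrist","side","top"):
    st=readout.get_state();p,d=optics.read_camera(n);C=cloud(pose(n,st),d)
    print(n,"knob",box(C,p,(.43,-.25,.15),(.54,-.15,.22),lambda q:q.max(2)<70))
    b=box(C,p,(.5,-.16,.133),(.62,-.04,.146),lambda q:q.min(2)>100);print("crossbar",b)
    print("grip",box(C,p,(.5,-.16,.15),(.62,-.04,.198),lambda q:q.max(2)<80))
    np.savez(f"{n}4.npz",p=p,d=d,r=st["ee_rot"],t=st["tool_pos"])
print("knob predicted open",o+R@np.array([-.025-.15*np.sin(.25),-.115]))
E
```

```text
time: 10.5
tool_pos: [0.5506, -0.1004, 0.2643]
ee_rot: [3.135, -0.181, 0.011]
force: [0.5, -0.8, -0.4]
opening: 0.0648
finger_force: 0.0
[ 0.55056941 -0.10037553  0.26433808] [ 3.13480147 -0.1807438   0.01132078]
wrist knob (309, array([ 488.1, -202.7]), array([14.9, 26.5]), 32.32, np.float64(0.1846), array([ 0.492 , -0.1996,  0.1852]))
crossbar (2147, array([550.4, -98.9]), array([100.3,  30. ]), 83.35, np.float64(0.1402), array([ 0.5536, -0.1002,  0.1403]))
grip (770, array([551.1, -99.4]), array([29.3, 16.6]), 82.81, np.float64(0.1839), array([ 0.5543, -0.0992,  0.1883]))
side knob (101, array([ 483.9, -210.7]), array([24.8, 20.9]), 9.38, np.float64(0.1896), array([ 0.4844, -0.2125,  0.1898]))
crossbar (255, array([ 549.8, -100.1]), array([100.4,  30.4]), 83.37, np.float64(0.1408), array([ 0.5518, -0.1243,  0.141 ]))
grip (89, array([ 549.7, -108.1]), array([17.5, 14.3]), 2.42, np.float64(0.1772), array([ 0.5501, -0.1122,  0.1803]))
top knob (44, array([ 481.4, -208.9]), array([19.1, 17.7]), 4.59, np.float64(0.1936), array([ 0.4817, -0.2087,  0.1939]))
crossbar (110, array([ 546.7, -135.3]), array([36.3, 40.2]), 67.24, np.float64(0.1413), array([ 0.5443, -0.1351,  0.1417]))
grip (69, array([ 548.7, -100.9]), array([16.4, 24.7]), 0.81, np.float64(0.184), array([ 0.5464, -0.0999,  0.1891]))
knob predicted open [ 0.48248326 -0.20689905]
```

```bash
python3 -m inch '[[-18,38,0,0,0.4],[-36,76,0,0,0.4],[-54,114,0,0,0.4],[-54,114,0,0,0.4],[-54,114,30,0,0.4],[-54,114,60,0,0.4],[-54,114,60,0,0.4],[-54,114,60,0,0.4]]'
```

```text
time: 11.45
tool_pos: [0.4811, -0.2059, 0.1985]
ee_rot: [-3.135, 0.18, 0.005]
force: [0.3, -1.1, 0.5]
opening: 0.0651
finger_force: 0.0
```

```bash
python3 -m inch '[[1,1,20,0,0.4],[1,1,37,0,0.4],[1,1,37,0,0.4],[1,1,37,0,-1],[1,1,37,0,-1],[1,1,37,0,-1],[1,1,37,0,-1],[1,1,37,0,-1],[1,1,37,0,-1],[1,1,37,0,-1]]' 30;  python3 -m inch '[[0,0,0,0,-1],[0,0,0,0,-1]]'
```

```text
time: 12.45
tool_pos: [0.4829, -0.2078, 0.163]
ee_rot: [-3.136, 0.181, -0.001]
force: [-0.5, 2.2, 3.3]
opening: 0.0267
finger_force: 30.0
time: 12.65
tool_pos: [0.4829, -0.2079, 0.163]
ee_rot: [-3.136, 0.181, -0.001]
force: [-0.8, 3.5, 4.1]
opening: 0.0266
finger_force: 30.0
```

```bash
python3 -m inch '[[2,0,-0.5,0,-1],[4,0,-1,0,-1],[7,0,-1.6,0,-1],[10,0,-2.2,0,-1],[13,0,-2.7,0,-1],[16,0,-3.1,0,-1],[19,0,-3.5,0,-1]]';python3 -m inch '[[0,0,0,0,-1],[0,0,0,0,-1]]'; python3 -m inch '[[1.5,0,-0.2,0,-1],[1.5,0,-0.2,0,-1]]';python3 -m inch '[[1.5,0,-0.2,0,-1],[1.5,0,-0.2,0,-1]]'
```

```text
time: 13.35
tool_pos: [0.4998, -0.2098, 0.1661]
ee_rot: [-3.136, 0.181, 0.007]
force: [-10.7, 3.3, 10.0]
opening: 0.0265
finger_force: 30.0
time: 13.55
tool_pos: [0.5003, -0.2099, 0.1661]
ee_rot: [-3.136, 0.181, 0.005]
force: [-7.9, 4.3, 8.7]
opening: 0.0264
finger_force: 30.0
time: 13.75
tool_pos: [0.5015, -0.21, 0.1662]
ee_rot: [-3.136, 0.181, 0.006]
force: [-9.9, 3.6, 9.0]
opening: 0.0268
finger_force: 30.0
time: 13.95
tool_pos: [0.503, -0.2102, 0.1663]
ee_rot: [-3.136, 0.181, 0.006]
force: [-7.7, 3.7, 9.0]
opening: 0.0265
finger_force: 30.0
```

```bash
cat > rd.py <<'E'
from h import *
F=[];X=[]
for i in range(6):
    optics.read_camera("top"); s=readout.get_state(); F.append(s["force"]); X.append(s["tool_pos"])
F=np.mean(F,0);X=np.mean(X,0);c,s_=np.cos(np.radians(6.6)),np.sin(np.radians(6.6))
kx=((X-np.array([.4829,-.2079,.163]))@[c,-s_,0])*1000
print(round(readout.get_state()["time"],2),"F",F.round(2),"Fmx",round(F[0]*c-F[1]*s_,2),"pos",(X*1000).round(2),"knob dx",kx.round(2),"a",(.25-np.arcsin(.2474-kx/150)).round(4))
E
python3 -m inch '[[1.5,0,-0.8,0,-1],[1.5,0,-0.8,0,-1]]' >/dev/null;python3 rd.py; python3 -m inch '[[1.5,0,-0.2,0,-1],[1.5,0,-0.2,0,-1]]'>/dev/null;python3 rd.py
python3 -m inch '[[1.5,0,-0.2,0,-1],[1.5,0,-0.2,0,-1]]' >/dev/null;python3 rd.py
```

```text
14.45 F [-8.66  3.38  4.94] Fmx -8.99 pos [ 504.03 -210.26  166.48] knob dx 21.26 a 0.1441
14.95 F [-8.32  3.12  4.64] Fmx -8.62 pos [ 505.52 -210.44  166.61] knob dx 22.76 a 0.1542
15.45 F [-8.49  2.54  4.13] Fmx -8.73 pos [ 506.99 -210.6   166.74] knob dx 24.24 a 0.1641
```

```bash
python3 -m inch '[[1.5,0,-0.2,0,-1],[1.5,0,-0.2,0,-1]]' >/dev/null;python3 rd.py; python3 -m inch '[[1.5,0,-0.2,0,-1],[1.5,0,-0.2,0,-1]]'>/dev/null;python3 rd.py
python3 -m inch '[[1.5,0,-0.2,0,-1],[1.5,0,-0.2,0,-1]]' >/dev/null;python3 rd.py
```

```text
15.95 F [-8.63  2.94  3.94] Fmx -8.91 pos [ 508.4  -210.77  166.85] knob dx 25.66 a 0.1736
16.45 F [-8.38  2.82  3.24] Fmx -8.65 pos [ 509.85 -210.93  166.92] knob dx 27.12 a 0.1833
16.95 F [-7.62  2.28  2.56] Fmx -7.83 pos [ 511.35 -211.1   167.  ] knob dx 28.63 a 0.1934
```

```bash
python3 -m inch '[[1.5,0,-0.1,0,-1],[1.5,0,-0.1,0,-1]]' >/dev/null;python3 rd.py; python3 -m inch '[[1.5,0,-0.1,0,-1],[1.5,0,-0.1,0,-1]]'>/dev/null;python3 rd.py
python3 -m inch '[[1.5,0,-0.1,0,-1],[1.5,0,-0.1,0,-1]]' >/dev/null;python3 rd.py
```

```text
17.45 F [-8.03  2.31  2.68] Fmx -8.24 pos [ 512.83 -211.27  167.1 ] knob dx 30.12 a 0.2034
17.95 F [-8.86  2.61  2.87] Fmx -9.1 pos [ 514.17 -211.43  167.15] knob dx 31.46 a 0.2124
18.45 F [-8.63  2.41  2.87] Fmx -8.85 pos [ 515.51 -211.57  167.17] knob dx 32.82 a 0.2214
```

```bash
python3 -m inch '[[1.2,0,-0.1,0,-1],[1.2,0,-0.1,0,-1],[1.2,0,-0.1,0,-1]]' >/dev/null;python3 rd.py; python3 rd.py; python3 - <<'E'
from h import *
for n in("side","wrist"):
    st=readout.get_state();p,d=optics.read_camera(n);C=cloud(pose(n,st),d)
    print(n,"crossbar",box(C,p,(.5,-.16,.133),(.62,-.04,.146),lambda q:q.min(2)>100))
E
```

```text
19.05 F [-10.3    2.73   3.23] Fmx -10.54 pos [ 516.45 -211.68  167.21] knob dx 33.76 a 0.2277
19.35 F [-10.54   2.85   3.21] Fmx -10.8 pos [ 516.45 -211.68  167.21] knob dx 33.76 a 0.2277
side crossbar (224, array([ 559.9, -101.6]), array([101.3,  24.3]), 80.46, np.float64(0.1407), array([ 0.5619, -0.118 ,  0.1408]))
wrist crossbar (3918, array([ 555.5, -100.3]), array([100. ,  29.3]), 83.52, np.float64(0.1401), array([ 0.5604, -0.1185,  0.1404]))
```

```bash
python3 -m inch '[[-0.9,0,0,0,-1],[-1.8,0,0,0,-1],[-1.8,0,0,0,-1]]'; python3 -m inch '[[0,0,0,0,0.3],[0,0,0,0,0.3],[0,0,0,0,0.3],[0,0,0,0,0.3],[0,0,-20,0,0.3],[0,0,-50,0,0.3],[0,0,-90,0,0.3],[0,0,-90,0,0.3],[0,0,-90,0,0.3]]'; python3 - <<'E'
from h import *
st=readout.get_state();print(st["tool_pos"])
for n in("side","top"):
    st=readout.get_state();p,d=optics.read_camera(n);C=cloud(pose(n,st),d)
    print(n,"knob",box(C,p,(.46,-.26,.15),(.56,-.17,.22),lambda q:q.max(2)<70)); print(n,"crossbar",box(C,p,(.5,-.16,.133),(.62,-.04,.146),lambda q:q.min(2)>100))
E
```

```text
time: 19.75
tool_pos: [0.5164, -0.2117, 0.1673]
ee_rot: [-3.136, 0.181, 0.004]
force: [-1.8, 1.9, -6.0]
opening: 0.0264
finger_force: 30.0
time: 20.65
tool_pos: [0.5183, -0.2124, 0.2604]
ee_rot: [3.135, -0.181, 0.005]
force: [0.1, 0.1, 0.4]
opening: 0.0603
finger_force: 0.0
[ 0.51825882 -0.2124404   0.26040018]
side knob (8, array([ 524.9, -214.9]), array([9.9, 2.1]), 81.59, np.float64(0.1896), array([ 0.5248, -0.2156,  0.1895]))
side crossbar (297, array([ 553.7, -100.8]), array([100.5,  32.6]), 83.58, np.float64(0.1407), array([ 0.5575, -0.1204,  0.1409]))
top knob (54, array([ 513. , -210.9]), array([20.2, 20.9]), 73.36, np.float64(0.1974), array([ 0.5121, -0.2098,  0.1973]))
top crossbar (108, array([556.4, -70.7]), array([35.1, 35.7]), 79.31, np.float64(0.1415), array([ 0.5592, -0.0705,  0.1419]))
```

```bash
python3 -m inch '[[8,-38,0,0,0.3],[16,-76,0,0,0.3],[24,-115,0,0,0.3],[24,-115,0,0,0.3],[24,-115,30,0,0.3],[24,-115,60,0,0.3],[24,-115,85,0,0.3],[24,-115,97,0,0.3],[24,-115,97,0,0.3],[24,-115,97,0,0.3]]'; python3 -c "
from h import *
optics.read_camera('top');print(readout.get_state()['tool_pos'])"
```

```text
time: 21.75
tool_pos: [0.5545, -0.1008, 0.1623]
ee_rot: [3.136, -0.181, 0.0]
force: [-0.2, -0.2, -0.6]
opening: 0.0606
finger_force: 0.0
[ 0.55509127 -0.10092473  0.16308998]
```

```bash
python3 -m inch '[[-0.5,0,6,0,0.3],[-0.5,0,11.5,0,0.3],[-0.5,0,11.5,0,-1],[-0.5,0,11.5,0,-1],[-0.5,0,11.5,0,-1],[-0.5,0,11.5,0,-1],[-0.5,0,11.5,0,-1],[-0.5,0,11.5,0,-1],[-0.5,0,11.5,0,-1],[-0.5,0,11.5,0,-1]]' 30; python3 rd.py
```

```text
time: 22.8
tool_pos: [0.5541, -0.1005, 0.1505]
ee_rot: [3.136, -0.181, 0.001]
force: [-0.3, -0.1, 0.7]
opening: 0.0295
finger_force: 30.0
23.1 F [ 0.47 -0.09  2.41] Fmx 0.47 pos [ 554.05 -100.48  150.47] knob dx 58.34 a 0.392
```

```bash
python3 -m inch '[[0,0,-1,0,-1],[0,0,-2,0,-1],[0,0,-3,0,-1],[0,0,-4,0,-1]]'|grep -E 'pos|force:'; for i in 1; do python3 -m inch '[[0,0,-1,0,-1],[0,0,-2,0,-1]]'|grep -E 'pos|force:'; python3 -m inch '[[0,0,-1,0,-1],[0,0,-2,0,-1]]'|grep -E 'pos|force:';python3 -m inch '[[0,0,-1,0,-1],[0,0,-2,0,-1]]'|grep -E 'pos|force:';python3 -m inch '[[0,0,-1,0,-1],[0,0,-2,0,-1]]'|grep -E 'pos|force:'; python3 -m inch '[[0,0,-1,0,-1],[0,0,-2,0,-1]]'|grep -E 'pos|force:'; done
```

```text
tool_pos: [0.5537, -0.1003, 0.1525]
force: [5.6, -1.1, -11.4]
finger_force: 30.0
tool_pos: [0.5537, -0.1002, 0.1545]
force: [5.1, -0.9, -11.9]
finger_force: 30.0
tool_pos: [0.5536, -0.1002, 0.1565]
force: [5.6, -1.5, -10.3]
finger_force: 30.0
tool_pos: [0.5536, -0.1002, 0.1585]
force: [5.0, -0.9, -11.4]
finger_force: 30.0
tool_pos: [0.5536, -0.1002, 0.1604]
force: [5.2, -0.6, -11.5]
finger_force: 30.0
tool_pos: [0.5536, -0.1001, 0.1624]
force: [5.1, 0.1, -11.9]
finger_force: 30.0
```

```bash
python3 -m inch '[[0.5,0,-0.6,0,-1],[1,0,-1.2,0,-1],[1,0,-2,0,-1]]'|grep -E 'pos|force:'; python3 -m inch '[[0,0,-1,0,-1],[0,0,-2,0,-1]]'|grep -E 'pos|force:'; python3 -m inch '[[0,0,-1,0,-1],[0,0,-2,0,-1]]'|grep -E 'pos|force:';python3 -m inch '[[0,0,-1,0,-1],[0,0,-2,0,-1]]'|grep -E 'pos|force:'
```

```text
tool_pos: [0.554, -0.1003, 0.1651]
force: [0.3, 0.6, -8.9]
finger_force: 30.0
tool_pos: [0.5541, -0.1004, 0.1679]
force: [-2.1, 0.0, -7.9]
finger_force: 30.0
tool_pos: [0.5542, -0.1005, 0.1701]
force: [-3.8, 1.0, -7.4]
finger_force: 30.0
tool_pos: [0.5544, -0.1005, 0.1722]
force: [-4.2, 0.1, -7.6]
finger_force: 30.0
```

```bash
python3 -m inch '[[-0.4,0,-0.7,0,-1],[-0.8,0,-1.5,0,-1],[-0.8,0,-2.5,0,-1]]'|grep -E 'pos|force:'; python3 -m inch '[[0,0,-1,0,-1],[0,0,-2,0,-1]]'|grep -E 'pos|force:'; python3 -m inch '[[0,0,-1,0,-1],[0,0,-2,0,-1],[0,0,-3.5,0,-1],[0,0,-5,0,-1],[0,0,-7,0,-1],[0,0,-10,0,-1],[0,0,-14,0,-1],[0,0,-14,0,-1]]'; python3 rd.py
```

```text
tool_pos: [0.5543, -0.1005, 0.1749]
force: [-2.5, 0.1, -7.2]
finger_force: 30.0
tool_pos: [0.5542, -0.1005, 0.1769]
force: [-3.6, 0.6, -8.3]
finger_force: 30.0
time: 26.7
tool_pos: [0.5555, -0.1008, 0.1927]
ee_rot: [3.136, -0.181, 0.006]
force: [-0.1, 0.9, -3.1]
opening: 0.0295
finger_force: 30.0
27.0 F [ 0.06  0.14 -3.54] Fmx 0.04 pos [ 554.56 -100.56  191.2 ] knob dx 58.84 a 0.3954
```

```bash
python3 -m inch '[[0,0,-40,0,-1],[0,0,-80,0,-1],[-10,-23,-80,0,-1],[-28,-63,-80,0,-1],[-46,-103,-80,0,-1],[-64,-143,-80,0,-1],[-82,-183,-80,0,-1],[-100,-223,-80,0.02,-1],[-118,-263,-80,0.043,-1],[-136,-303,-80,0.043,-1]]';  python3 -m inch '[[0,0,0,0,-1],[0,0,0,0,-1],[0,0,0,0,-1],[0,0,0,0,-1]]'; python3 - <<'E'
from h import *
st=readout.get_state();print(np.round(st["tool_pos"],4),2*np.arctan2(st["ee_rot"][1],st["ee_rot"][0])-2*np.pi)
yaw=np.radians(-9.1);R=np.array([[np.cos(yaw),-np.sin(yaw)],[np.sin(yaw),np.cos(yaw)]])
p,d=optics.read_camera("wrist");np.savez("w6.npz",p=p,d=d,r=st["ee_rot"],t=st["tool_pos"])
def rel(d,st):
    C=cloud(pose("wrist",st),d);M=C.copy();M[...,:2]=(C[...,:2]-st["tool_pos"][:2])@R;M[...,2]-=st["tool_pos"][2];return C,M
for nm in("wrist3.npz","w6.npz"):
    z=np.load(nm);s=dict(ee_rot=z["r"],tool_pos=z["t"])
    if nm[1]=="r": R0=R;a=np.radians(-6.6);R=np.array([[np.cos(a),-np.sin(a)],[np.sin(a),np.cos(a)]])
    C,M=rel(z["d"],s); 
    if nm[1]=="r": R=R0
    q=M[(abs(M[...,0])<.015)&(abs(M[...,1])<.035)&(M[...,2]>-.095)&(M[...,2]<-.03)]
    print(nm,len(q),q.mean(0).round(4),"x vs z",np.polyfit(q[:,2],q[:,0],1).round(4),"x vs y",np.polyfit(q[:,1],q[:,0],1).round(4))
print("block",box(C,p,(.38,.1,.083),(.52,.29,.0925),lambda q:q[...,0]-q[...,2]>30))
E
```

```text
time: 28.0
tool_pos: [0.453, 0.2177, 0.2708]
ee_rot: [-3.131, 0.25, -0.001]
force: [1.8, 1.5, -3.2]
opening: 0.0297
finger_force: 30.0
time: 28.4
tool_pos: [0.4543, 0.215, 0.2707]
ee_rot: [3.131, -0.251, 0.0]
force: [0.2, 0.1, -3.4]
opening: 0.0299
finger_force: 30.0
[0.4543 0.215  0.2707] -6.4431632243572645
wrist3.npz 752 [ 0.0037  0.0012 -0.0728] x vs z [-0.0006  0.0037] x vs y [-0.001   0.0037]
w6.npz 790 [ 0.0041  0.001  -0.0729] x vs z [-0.0012  0.004 ] x vs y [0.0013 0.0041]
block (2959, array([455.2, 215.7]), array([100.1,  56.2]), 80.96, np.float64(0.0873), array([0.461 , 0.2147, 0.0874]))
```

```bash
python3 -m inch '[[0,0,25,0,-1],[0,0,50,0,-1],[0,0,68,0,-1],[0,0,78,0,-1],[0,0,84,0,-1],[0,0,90,0,-1],[0,0,98,0,-1],[0,0,106,0,-1],[0,0,112,0,-1],[0,0,112,0,-1]]';  python3 -m inch '[[0,0,12,0,-1],[0,0,24,0,-1],[0,0,36,0,-1],[0,0,44,0,-1],[0,0,47,0,-1],[0,0,47,0,-1],[0,0,47,0,-1]]'; python3 rd.py
```

```text
time: 29.45
tool_pos: [0.4532, 0.216, 0.1576]
ee_rot: [3.131, -0.248, -0.003]
force: [-0.5, -0.2, -3.0]
opening: 0.0296
finger_force: 30.0
time: 30.15
tool_pos: [0.4541, 0.2163, 0.1121]
ee_rot: [-3.132, 0.248, -0.001]
force: [0.1, -0.3, -2.9]
opening: 0.0296
finger_force: 30.0
30.45 F [ 0.27 -0.22 -3.59] Fmx 0.3 pos [454.24 216.31 112.32] knob dx -77.23 a -0.6168
```

```bash
python3 -m inch '[[0,0,2,0,-1],[0,0,3.5,0,-1],[0,0,4.5,0,-1],[0,0,4.5,0,-1],[0,0,4.5,0,-1]]';  python3 -m inch '[[0,0,0.5,0,-1],[0,0,0.8,0,-1],[0,0,0.8,0,-1]]'; python3 rd.py
```

```text
time: 30.95
tool_pos: [0.4541, 0.2162, 0.1075]
ee_rot: [-3.132, 0.248, -0.001]
force: [0.4, -0.8, 0.3]
opening: 0.0301
finger_force: 30.0
time: 31.25
tool_pos: [0.4544, 0.2164, 0.1075]
ee_rot: [-3.131, 0.248, -0.002]
force: [-2.5, -1.4, 5.9]
opening: 0.0299
finger_force: 30.0
31.55 F [-1.65 -0.72  6.12] Fmx -1.56 pos [454.38 216.35 107.5 ] knob dx -77.09 a -0.6154
```

Seated. I'll open, rise clear and check the gauge and lever.

```bash
python3 -m inch '[[0,0,0,0,0.4],[0,0,0,0,0.4],[0,0,0,0,0.4],[0,0,0,0,0.4],[0,0,0,0,0.4],[0,0,-25,0,0.4],[0,0,-60,0,0.4],[-20,0,-100,0,0.4],[-25,0,-145,0,0.4],[-25,0,-145,0,0.4]]';  python3 - <<'E'
from h import *
for n in("wrist","side"):
    st=readout.get_state();p,d=optics.read_camera(n);C=cloud(pose(n,st),d)
    print(n,"crossbar",box(C,p,(.38,.1,.093),(.52,.29,.103),lambda q:q.min(2)>110))
    print("grip",box(C,p,(.38,.1,.11),(.52,.27,.17),lambda q:q.max(2)<90))
    print("knob",box(C,p,(.46,-.26,.15),(.56,-.17,.22),lambda q:q.max(2)<70))
    cv2.imwrite(f"pics/{n}9.png",p[:,:,::-1])
E
```

```text
time: 32.55
tool_pos: [0.4317, 0.2215, 0.259]
ee_rot: [-3.127, 0.247, -0.016]
force: [0.7, 0.1, 0.3]
opening: 0.065
finger_force: 0.0
wrist crossbar (1802, array([455.8, 217.2]), array([100.1,  29.9]), 80.95, np.float64(0.0972), array([0.4587, 0.2157, 0.0973]))
grip (544, array([455.7, 217.5]), array([28.4, 18.4]), 80.73, np.float64(0.1435), array([0.4575, 0.217 , 0.1458]))
knob None
side crossbar (169, array([455.4, 215. ]), array([102. ,  30.2]), 82.1, np.float64(0.0982), array([0.4595, 0.199 , 0.0984]))
grip (90, array([456.2, 213.2]), array([27.8, 15.9]), 80.63, np.float64(0.1357), array([0.457 , 0.2064, 0.139 ]))
knob (111, array([ 512.6, -213.8]), array([24.9, 21.3]), 12.01, np.float64(0.1937), array([ 0.5144, -0.2158,  0.1948]))
```

View pics/side9.png

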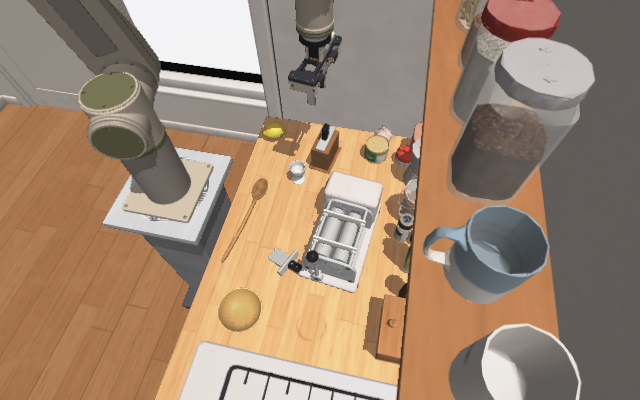

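The side view shows the gauge home in the rest at (326,147), the gripper clear above it, and the knob at (312,257) still over. I'll check in the same camera that the lever hasn't crept since the pull.

```bash
python3 - <<'E'
from h import *
z=np.load("top3.npz")
C=cloud(pose("top"),z["d"]);print(box(C,z["p"],(.45,-.26,.15),(.56,-.17,.22),lambda q:q.max(2)<70))
for n in("top","side"):
    p,d=optics.read_camera(n);C=cloud(pose(n),d);print(n,box(C,p,(.45,-.26,.15),(.56,-.17,.22),lambda q:q.max(2)<70))
st=readout.get_state();print(st["time"],st["tool_pos"],np.abs(st["qvel"]).max())
E
```

```text
(50, array([ 481.3, -207.8]), array([20.5, 20.2]), 88.55, np.float64(0.1933), array([ 0.4824, -0.2073,  0.1933]))
top (50, array([ 511.6, -211.1]), array([20.3, 19. ]), 73.78, np.float64(0.198), array([ 0.5115, -0.2101,  0.1977]))
side (112, array([ 513.2, -214.4]), array([25.5, 20.6]), 18.34, np.float64(0.1937), array([ 0.5144, -0.2155,  0.1947]))
32.75 [0.42872611 0.21986521 0.25017007] 0.017522697819037595
```

```bash
python3 -c "
from station import ticket
print(ticket.hand_in())"
```

```text
the job is handed in; nothing more can be done
None
```

The roller gap is set and handed in at about 33 s: the straight-pull drag came to about 5.5 N (allowing for weight and side push), the gauge is back home in its rest, and the lever is left as set; the small spare gauge fell over by itself early on, and I left it lying.

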